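# Pop open the red touch-latch lid of the coffee-bar condiment station

## Task

The small blue tin is standing on the red spring lid of the condiment station. Without picking the tin up, push it sideways with your fingers, upright, until it stands wholly on the bare metal shelf in the middle; then press the front edge of the red lid down at its white dot and let go, so that the catch releases and the lid springs ajar. Leave the black lid shut and the cup, tamper and pitcher where they are, and finish clear of everything.

Things in the scene. Friction and masses are not known exactly. Their poses are not given: they have to be found in the camera images.
- caddy: condiment station: fixed steel tray 220 (x) x 430 (y) x 8 mm with a bare aluminium shelf block 200 x 110 mm in its middle, shelf top 97.5 mm above the origin. A lidded wooden bin stands on each side, its middle at y = +133 or -133 mm; which colour is on which side varies. Origin: centre of the tray's underside; z up, -x the front (roughly towards the robot), y along the row.
- red_bin: bin with the red lid: wooden box 200 (x) x 150 (y) mm, fixed on the tray, axes parallel to the station's. Origin: centre of its underside; the shut lid's top is 90 mm above it, 0.5 mm above the shelf's top, with a 5 mm gap to the shelf. Lid: flat plate 183 (x) x 146 (y) x 8 mm from x = -98 (front edge) to +85 mm (hinge, at z = 82 mm).
- black_bin: the same bin with the black lid (white dot too), same sizes and axes, on the other side of the shelf. It has the same touch latch and opens if its lid is pressed.
- red_lid (a joint): red lid's angle, rad: 0 shut, -0.042 pressed to its stop, 0.45 fully ajar (a stop). A 1.1 Nm spring pushes it up against a hidden hook. Pressing the dot down 4 mm (-0.024 rad, about 7 N) frees the hook; the lower stop is at 7 mm. Let go, it rises by itself to 0.45 in about 0.5 s, front edge then 80 mm higher. It cannot be latched again.
- black_lid (a joint): the same for the black lid; it is to stay at 0
- red_press (a point): centre of the white dot (diameter 22 mm) on the top face of the red lid, 16 mm behind the middle of its front edge: the place to press, from above. It moves with the lid.
- tin: round closed tin, blue with a brass-coloured cap, diameter 62 mm, 64 mm tall, about 0.25 kg, standing loose near the middle of the red lid. Origin: centre of its underside; z up along its axis.
- cup: bystander: white espresso cup, rim diameter 66 mm, with a handle, 58 mm tall, on the counter before the station; origin at the centre of its underside
- tamper: bystander: wooden coffee tamper, foot diameter 58 mm, 80 mm tall, on the counter before the station; origin at the centre of its underside
- pitcher: bystander: steel milk pitcher with a side handle, diameter 84 mm, 105 mm tall, on the counter behind the station; origin at the centre of its underside
There are look-alikes about, which are no part of the job. What is shaped like the tin but green, pink or turquoise is not meant.

How it is judged:
By the outcome, as a careful person would: the job done as asked, in the order asked, and still so for the second after the job is handed in, with the robot touching nothing.
It also fails if it takes over 56 s, if anything falls off the work surface, if the arm or the gripper's body presses on something with over 40 N, if the wrist force passes 120 N, or if a joint passes its speed limit or range.

## Robot

A 6-joint arm with a two-finger parallel gripper is mounted at the origin on the work surface. World frame = base frame: x ahead of the robot, y to its left, z up, the work surface at z = 0. Lengths are in m, angles in rad, forces in N, time in s.
With the tool pointing down it reaches from about 0.275 to 0.875 m from the base axis. Payload 12.5 kg.
Tool frame: the origin (TCP) lies on the centre line of the jaws, within the pads' length; the fingertips stand r.finger_overhang ahead of it and the grasp point (between the pads) lies 3 mm ahead of it (r.finger_overhang is the distance from the TCP to the fingertips, in m); z points along the fingers, y is the direction in which the jaws open and shut (so a half turn about z gives the same grasp; the last joint's range is limited). The gripper opens to 85 mm and grips with 20 to 120 N. Pads are 22 mm wide; open, the fingers measure 114 mm over their backs; the gripper's body (76 mm by 85 mm) begins 54 mm behind the grasp point. The pads swing forward as they close: fully open they stand 13 mm farther back than shut.
Start: joints at [1.228, 0.351, 1.652, -0, 1.139, -0.085], TCP at [0.14, 0.532, 0.253] pointing down, gripper open.
Joint ranges: [-2.75, 2.75], [-0.79, 2.1], [0.01, 2.65], [-1.57, 4.71], [0.07, 3.14], [-2.87, 2.87]. Speed limits (rad/s): [2.22, 2.22, 2.79, 3.14, 3.14, 3.14].

## Interface

Orientations are given as a unit quaternion [x, y, z, w].
In Python, from cell import r, optics gives the robot as it stands. The module is installed in compiled form; this text tells all that it offers. Calls block until the motion is done:
- r.move_to(position, orientation): joint-space move of the TCP to a pose.
- r.move_linear(position, rot=None, vel=0.15): straight line of the TCP; rot=None keeps the orientation; vel is the mean speed in m/s.
- r.set_joints(angles): joint-space move.
- r.set_gripper(opening, squeeze=None): opening from 0.0 (shut) to 1.0 (fully open); squeeze is the grip in N (None keeps the last); returns when the fingers have stopped.
- r.sleep(seconds).
- r.inverse_kinematics(position, orientation): joint angles nearest the present ones, or None.
- optics.get_image(name): name is "scene" or "top" or "wrist"; returns a dict with "pixels" (420x560x3 uint8, red, green, blue), "depth" (420x560 float32, m along the optical axis (not along the pixel's ray), 0 where there is no reading), "fx", "fy", "cx", "cy" (pixels), "camera_from_world" (4x4, takes a point from world to camera coordinates); the wrist camera has in their place "mount" (4x4, takes a point from camera to tool coordinates, whose origin is the TCP and whose axes are the flange's). Camera axes: x right, y down, z forward; pixel columns grow to the right and rows downward; lengths in m; the calibration is good to about 2 mm. A picture is of the moment at which its call begins: read the wrist's pose just before it.
A pose or a line that the arm cannot do raises r.PlanningError and nothing moves.
- r.hand_in(): hands the job in, once; it reports no verdict.
Readings, each from a call of its own:
- r.current_t(): time.
- r.current_q(): joint angles.
- r.current_qvel(): joint speeds.
- r.current_effort(): joint torques, N m.
- r.current_tool_pos(): TCP position.
- r.current_ee_rot(): TCP orientation.
- r.current_contact_force(): force on the tool from outside, world axes, zero at the start.
- r.current_torque(): the same for the moment, N m.
- r.current_opening(): opening from 0.0 (shut) to 1.0 (fully open).
Only numpy, scipy, OpenCV 4.12 (cv2) and the standard library are available. Lean on these libraries where they do the work, as an engineer would, in place of code of your own. Each camera call takes 0.05 s, during which the arm holds its last target. There are 200 camera calls.

## Working session

There is one attempt and no reset: what is moved stays moved. The work goes in short steps, each a Python script; the robot and the scene stay as the last script left them, time stands still between calls to the robot, and variables do not carry over. Pictures are saved under pics/ and viewed, about 8 in all and at most 12, crops included, and the job is handed in when it is done.

```bash
mkdir -p pics; python3 - <<'E'
from cell import r,optics
import cv2,numpy as np,pickle
for n in("scene","top"):
    im=optics.get_image(n); pickle.dump(im,open(f"{n}.pkl","wb"))
    cv2.imwrite(f"pics/{n}0.png",im["pixels"][:,:,::-1])
print(r.finger_overhang,r.current_t(),r.current_ee_rot(),r.current_tool_pos(),r.current_opening())
E
```

```text
0.022 0.1 [ 1.28555278e-01  9.91702208e-01 -5.10354259e-04 -1.00974677e-04] [0.14013271 0.53156781 0.2528095 ] 0.9994482774968348
```

View pics/top0.png

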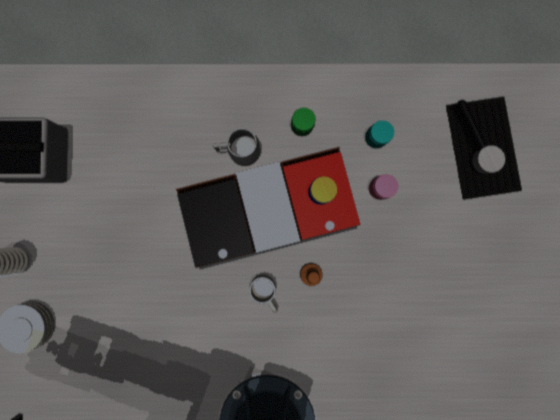

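View pics/scene0.png

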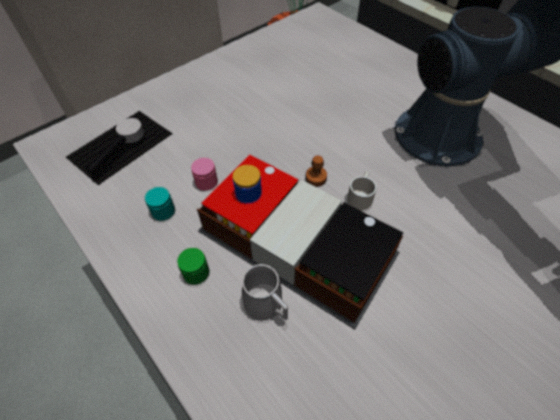

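The top view shows the robot's base at the bottom, with world x pointing up the image. The red lid is on the right, with its dot at (330,226). The tin's brass cap is at (323,190), the shelf is in the middle around (268,207), and the black lid's dot is at (222,254). The cup is at (263,288), the tamper at (312,274) and the pitcher at (243,145). Next I'll turn these into positions.

```bash
cat >h.py <<'E'
import numpy as np,cv2
def cloud(im):
    d=im["depth"];v,u=np.indices(d.shape)
    P=np.stack([(u-im["cx"])/im["fx"]*d,(v-im["cy"])/im["fy"]*d,d],-1)
    W=np.linalg.inv(im["camera_from_world"])
    return P@W[:3,:3].T+W[:3,3]
E
python3 - <<'E'
import pickle;from h import *
np.set_printoptions(precision=4,suppress=True)
im=pickle.load(open("top.pkl","rb"));P=cloud(im);p=im["pixels"].astype(int)
print("fx",im["fx"],im["camera_from_world"])
for n,(u,v) in dict(reddot=(330,226),blkdot=(222,254),tin=(323,190),cup=(263,288),tamper=(313,277),pitcher=(243,147),shelf=(268,207),green=(303,120),pink=(384,186)).items(): print(n,P[v,u],p[v,u])
R,G,B=p[...,0],p[...,1],p[...,2]; z=P[...,2]
red=(R>120)&(G<60)&(z>.07)&(z<.12); red[:130]=0
def rect(m,n):
    c,l,s,_=cv2.connectedComponentsWithStats(m.astype(np.uint8))[0:4] if 0 else cv2.connectedComponentsWithStats(m.astype(np.uint8))
    k=1+np.argmax(s[1:,4]); m=l==k
    q=P[m];print(n,m.sum(),"z",np.median(q[:,2]),cv2.minAreaRect(q[:,:2].astype(np.float32)))
rect(red,"redlid")
yel=(R>120)&(G>90)&(B<80)
rect(yel,"cap"); q=P[yel&(z>.14)];print(q.mean(0),len(q))
v,u=np.indices(z.shape);box=(u>170)&(u<370)&(v>140)&(v<275)
rect((z>.08)&(z<.12)&box,"alltop")
rect((z>.08)&(z<.12)&box&(R>120)&(G>120),"shelf")
for n,(a,b) in dict(reddot=(330,226),blkdot=(222,254)).items():
    m=(abs(u-a)<10)&(abs(v-b)<10)&(R>120)&(G>120)&(B>120);print(n,m.sum(),P[m].mean(0))
# heights of all things near
for n,(a,b,w) in dict(cup=(266,292,22),tamper=(313,275,16),pitcher=(240,146,30)).items():
    m=(abs(u-a)<w)&(abs(v-b)<w)&(z>.02)&~((z>.08)&(abs(v-207)<40)); q=P[m];print(n,q.min(0),q.max(0))
E
```

```text
fx 390.4582533855264 [[-0.0014 -1.     -0.0042 -0.0104]
 [-0.9983  0.0017 -0.0576  0.5648]
 [ 0.0576  0.0042 -0.9983  1.0092]
 [ 0.      0.      0.      1.    ]]
reddot [ 0.5089 -0.153   0.0935] [123 127 133]
blkdot [0.4422 0.1073 0.0987] [123 126 132]
tin [ 0.5899 -0.1283  0.1603] [125 117  45]
cup [0.3468 0.0114 0.0036] [123 127 133]
tamper [ 0.3849 -0.1124  0.08  ] [102  58  30]
pitcher [0.7214 0.0651 0.0021] [125 128 129]
shelf [ 0.555  -0.0031  0.0957] [126 129 136]
green [ 0.7777 -0.0917  0.0626] [29 97 41]
pink [ 0.609  -0.2938  0.0634] [126  88 112]
redlid 2520 z 0.09664104828533154 ((0.5835641026496887, -0.13297218084335327), (0.17459744215011597, 0.14011043310165405), 14.338665008544922)
cap 438 z 0.16056812383213265 ((0.5661633610725403, -0.07914789021015167), (0.050600335001945496, 0.16814613342285156), 26.838850021362305)
[ 0.5914 -0.1294  0.1706] 438
alltop 12593 z 0.09658607045495271 ((0.5577189326286316, -0.001215621829032898), (0.20035973191261292, 0.4151464104652405), 14.46963119506836)
shelf 3399 z 0.09624060732528172 ((0.5583774447441101, -0.0012062117457389832), (0.19722391664981842, 0.10325124859809875), 14.533315658569336)
reddot 35 [ 0.5109 -0.1508  0.097 ]
blkdot 30 [0.4436 0.1066 0.0974]
cup [ 0.2921 -0.025   0.0201] [0.5056 0.0451 1.04  ]
tamper [ 0.3571 -0.1417  0.0202] [ 0.5056 -0.0156  1.04  ]
pitcher [ 0.5056 -0.0156  0.0204] [0.7529 0.132  1.04  ]
```

The fits agree with the given sizes. The yaw is 14.5°, the station centre is (0.558,-0.001), the tops are at z≈0.097, and the red dot is 0.5–1 mm from where the geometry puts it. My plan is to half-open the fingers as a V, with the jaws across the push direction, and push along the station's +y.

```bash
cat >>h.py <<'E'
C=np.array([.558,-.0012]);YAW=np.radians(14.5)
X=np.array([np.cos(YAW),np.sin(YAW)]);Y=np.array([-X[1],X[0]])
def W(sx,sy,z): return [*(C+sx*X+sy*Y),z]
def S(p): d=np.asarray(p)[:2]-C; return np.array([d@X,d@Y])
def quat(phi): a=(phi+np.pi/2)/2; return [np.cos(a),np.sin(a),0.,0.]
E
python3 - <<'E'
from h import *;from cell import r,optics
np.set_printoptions(precision=3,suppress=True)
p=W(0,-.203,.26);best=None
for k in(0,np.pi,-np.pi):
    q=r.inverse_kinematics(p,quat(YAW+k)); print(k,q)
    if q is not None and (best is None or abs(q[5])<abs(best[0][5])): best=(q,k)
np.save("k.npy",best[1])
r.move_to(p,quat(YAW+best[1])); r.set_gripper(.47)
print(r.current_tool_pos(),r.current_opening(),r.current_contact_force())
r.move_linear(W(0,-.203,.1445),vel=.12)
print(S(r.current_tool_pos()),r.current_tool_pos(),r.current_contact_force(),r.current_t())
for n in("scene","wrist"):
    im=optics.get_image(n);cv2.imwrite(f"pics/{n}1.png",im["pixels"][:,:,::-1])
a=cv2.imread("pics/scene1.png")[120:300,150:390];b=cv2.imread("pics/wrist1.png")
cv2.imwrite("pics/c1.png",np.hstack([cv2.resize(a,(440,330)),cv2.resize(b,(360,330))]))
E
```

```text
0 [-0.387  0.51   1.393 -0.     1.239 -0.64 ]
3.141592653589793 [-0.387  0.51   1.393 -0.     1.239  2.502]
-3.141592653589793 [-0.387  0.51   1.393 -0.     1.239  2.502]
[ 0.609 -0.198  0.26 ] 0.47131773263364296 [-0.281  0.101  0.771]
[ 0.    -0.203] [ 0.609 -0.198  0.145] [-0.4   -0.193  0.992] 4.7583
```

View pics/c1.png

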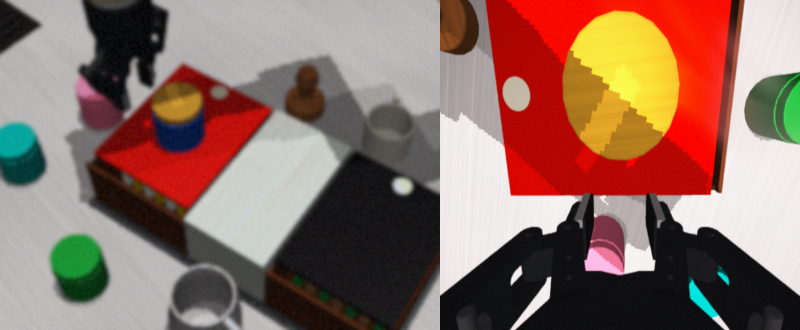

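The fingers hover over the lid's outer edge, clear of the pink tin. In the wrist view (right half of the composite), the tin at about (621,85) is centred between the fingertips at 585 and 655. I'll push slowly.

```bash
python3 - <<'E'
from h import *;from cell import r,optics
np.set_printoptions(precision=3,suppress=True)
for y in(-.17,-.14,-.11,-.08,-.055,-.042):
    r.move_linear(W(0,y,.1445),vel=.05); f=r.current_contact_force();print(y,S(r.current_tool_pos()),f,round(r.current_t(),2))
im=optics.get_image("scene");cv2.imwrite("pics/scene2.png",im["pixels"][:,:,::-1])
R,G,B=[im["pixels"][...,i].astype(int) for i in range(3)];P=cloud(im)
m=(R>110)&(G>70)&(B<60)&(P[...,2]>.145)&(P[...,2]<.175);q=P[m];print(m.sum(),np.median(q,0),S(q.mean(0)),S(np.median(q,0)),q.min(0),q.max(0))
a=im["pixels"][120:300,150:390,::-1];b=optics.get_image("wrist")["pixels"][:,:,::-1]
cv2.imwrite("pics/c2.png",np.hstack([cv2.resize(a,(440,330)),cv2.resize(b,(360,330))]))
E
```

```text
-0.17 [ 0.   -0.17] [-0.013 -0.356 -0.755] 5.67
-0.14 [ 0.   -0.14] [-0.052  0.475 -0.187] 6.42
-0.11 [-0.   -0.11] [-0.779 -0.09  -0.896] 7.17
-0.08 [-0.   -0.08] [-0.113  0.376 -0.107] 7.92
-0.055 [ 0.    -0.055] [-0.632 -0.608 -0.656] 8.57
-0.042 [ 0.    -0.042] [-0.012  0.15   0.364] 8.97
231 [0.559 0.008 0.161] [0.002 0.005] [0.003 0.009] [ 0.534 -0.029  0.157] [0.584 0.023 0.164]
```

View pics/c2.png

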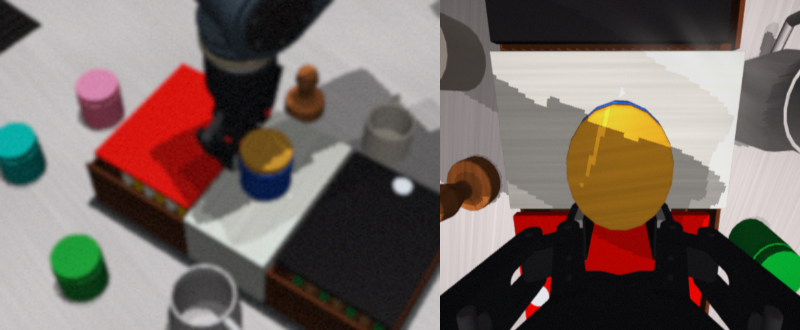

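The tin is upright on the shelf at about station y=0. Next I'll back off, lift, move over the red dot with the fingers shut, and check the tin from above.

```bash
python3 - <<'E'
from h import *;from cell import r,optics
np.set_printoptions(precision=4,suppress=True)
r.move_linear(W(0,-.09,.1445),vel=.1)
r.move_linear(W(0,-.11,.24),vel=.2)
r.set_gripper(0.)
r.move_linear(W(-.082,-.133,.16),vel=.15)
im=optics.get_image("top");p=im["pixels"];cv2.imwrite("pics/top3.png",p[:,:,::-1])
R,G,B=[p[...,i].astype(int) for i in range(3)];P=cloud(im)
v,u=np.indices(R.shape)
m=(R>80)&(G>60)&(B<60)&(R-B>40)&(P[...,2]>.145)&(P[...,2]<.175);q=P[m];print(m.sum(),np.median(q,0),"S",S(q.mean(0)))
print(r.current_tool_pos(),r.current_contact_force(),r.current_t(),r.current_opening())
s=optics.get_image("scene")["pixels"][100:310,140:420,::-1];
cv2.imwrite("pics/c3.png",np.hstack([cv2.resize(p[120:320,160:400,::-1],(400,333)),cv2.resize(s,(400,333))]))
E
```

```text
268 [ 0.5675 -0.0108  0.1603] S [ 0.0063 -0.0104]
[ 0.5127 -0.1504  0.1607] [0.0325 0.9706 0.4013] 11.7917 -0.0018991812211393796
```

View pics/c3.png

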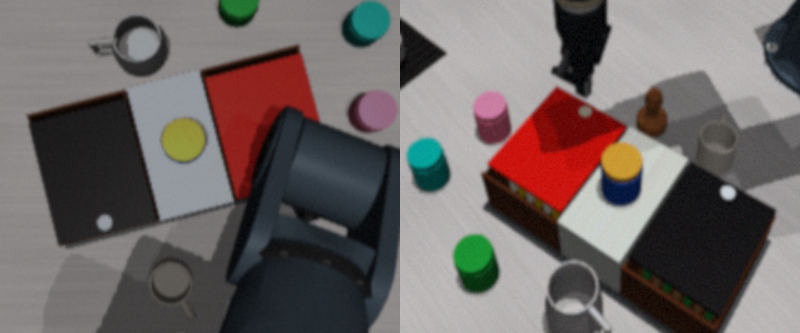

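The tin stands clear on the shelf, with the cap at (183,139) and the shelf edges at about 140 and 217 in the left crop. The closed fingers are above the red dot. Now I'll press, watching the force.

```bash
python3 - <<'E'
from h import *;from cell import r,optics
np.set_printoptions(precision=3,suppress=True)
fz=lambda: np.mean([r.current_contact_force()[2] for _ in range(1)])
r.move_linear(W(-.082,-.133,.138),vel=.1); r.sleep(.2); f0=fz(); z=.138; zc=None
while z>.098:
    z-=.001; r.move_linear(W(-.082,-.133,z),vel=.02); f=fz()-f0
    if f>3.5 and zc is None:
        zc=z; print("contact",z,f)
    if zc is not None: print(round(z,4),round(f,2),r.current_tool_pos()[2])
    if zc is not None and (zc-z>=.0049 or f>25): break
r.sleep(.2)
print(r.current_t())
r.move_linear(W(-.082,-.133,.27),vel=.25)
r.sleep(.4)
r.move_linear(W(-.16,-.133,.33),vel=.25)
print(r.current_t(),r.current_contact_force())
r.set_joints(np.array([1.0,.351,1.3,0,1.4,-.085]))if 0 else None
t=optics.get_image("top");s=optics.get_image("scene")
P=cloud(s);np.save("P4.npy",P)
cv2.imwrite("pics/c4.png",np.hstack([cv2.resize(t["pixels"][120:320,160:400,::-1],(400,333)),cv2.resize(s["pixels"][100:310,140:420,::-1],(400,333))]))
E
```

```text
contact 0.12 3.642015958623543
0.12 3.64 0.12024695119759135
0.119 5.26 0.11936702151012425
0.118 7.34 0.11838315759626698
0.117 7.63 0.11742222240075795
0.116 7.62 0.11634879662359518
0.115 8.15 0.1153886530867397
18.3583
20.0667 [-0.328  1.011 -0.285]
```

View pics/c4.png

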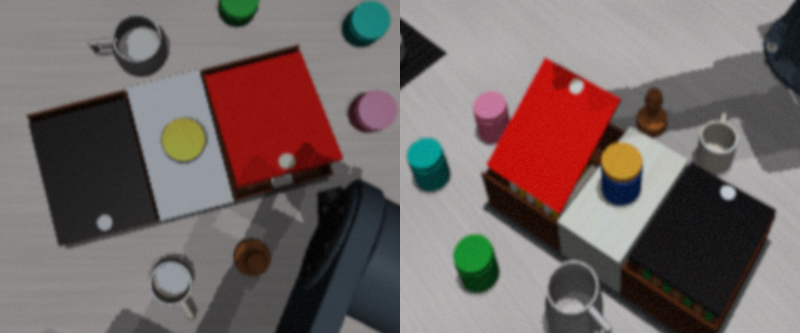

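The red lid stands ajar, with its dot raised at (287,160) and its front edge lifted. The tin is upright on the shelf, the black lid is shut, the cup, tamper and pitcher are in place, and the arm is clear. I'm handing in.

```bash
python3 - <<'E'
from cell import r
print(r.current_tool_pos(),r.hand_in(),r.current_t())
E
```

```text
the job is handed in; nothing more can be done
the job is handed in; nothing more can be done
```

The job is done and handed in. I pushed the blue tin upright along the station's +y with two half-open fingers until it stood on the shelf. I then pressed the red dot about 5 mm with the fingers shut and drew back; the catch released and the lid sprang open.

- **Contact forces:** The press took about 8 N at most, and the readings during the push stayed at noise level.
- **Time:** The last clock reading before the hand-in was 20.1 s, well under the 56 s limit.
- **Last pictures:** The red lid is ajar, the tin is upright on bare metal, and the black lid is shut. The cup, tamper and pitcher look unmoved by eye (not measured), and the arm is raised clear.
- **Tin position:** My two measurements disagreed. The scene camera, with the tin partly hidden, put it at +5 mm along y from the shelf's middle, and the top camera at about −10 mm. Both lie within the ±24 mm available.
- **Lid angle:** I judged the red lid to be open from the picture and did not measure its angle.

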